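# Set the plate clamp to its gauge with the thumb wheel

## Robot

A 6-joint arm with a two-finger parallel gripper is mounted at the origin on a cart in front of the work surface, level with it; the furniture and walls round the work are solid. World frame = base frame: x ahead of the robot, y to its left, z up, the work surface at z = 0. Lengths are in m, angles in rad, forces in N, time in s.
With the tool pointing down it reaches from about 0.35 to 0.775 m from the base axis. Payload 7.3 kg.
Tool frame: the origin (TCP) lies at the very end of the fingers, on their centre line; the grasp point (between the pads) lies 19 mm behind it (pinch_z is the distance from the TCP to the grasp point, in m); z points along the fingers, y is the line along which they close (so a half turn about z gives the same grasp; the last joint's range is limited). The gripper opens to 92 mm and grips with 3 to 60 N. Pads are 19 mm wide; open, the fingers measure 130 mm over their backs; the gripper's body (75 mm by 190 mm) begins 47 mm behind the grasp point.
Start: joints at [0.964, 0.342, 1.524, -0, 1.275, -0.146], TCP at [0.233, 0.47, 0.227] pointing down, gripper open.
Joint ranges: [-2.53, 2.53], [-0.77, 2.02], [0.04, 2.7], [-1, 4.14], [0.28, 2.66], [-3.11, 3.11]. Speed limits (rad/s): [2.57, 2.57, 3.14, 3.14, 3.14, 3.14].

## Interface

Orientations are given as [roll, pitch, yaw] about the fixed x, y, z axes, in that order (R = Rz(yaw) Ry(pitch) Rx(roll)).
In Python, from cell import * gives the robot as it stands.
- The arm moves only by the tool arm_command, never from a script. Its arguments are lists of equal length, an entry for each row: "fingers": the gripper command: -1 is fully open, 1 is shut, values between are in proportion; "travel": the shift along the tool's x, y, z in m, a list of three; "dr": the turn, a rotation vector about the tool's x, y, z in degrees, a list of three. In form: {"fingers": [fingers, ...], "travel": [[x, y, z], ...], "dr": [[wx, wy, wz], ...]}. A call has 1 to 8 rows; each row is the pose to reach, as a shift and turn from the pose commanded when the call began, along the tool's axes at that moment; what a row does not reach only later rows make up. A row lasts 1/12 s, in which the tool goes at most 41.7 mm and 7.16 degrees, less where a joint would pass 70% of its speed; a pose out of reach is approached as far as the arm can. A call with a gripper value outside its range is refused whole. The fingers move at their own pace and stop on an object; "squeeze" is the grip in N (left out, the last holds). Time passes only in rows, so rows that repeat a pose let the fingers close. It gives the time, the measured TCP pose, the force, the opening and the grip force at its end, in the units of the state.
- observe(): the state, without advancing time (a new reading comes with each control period).
- read_camera(name): name is "side" or "top"; returns a dict with "color" (480x640x3 uint8, blue, green, red), "z_map" (480x640 float32, m along the optical axis (not along the pixel's ray), 0 where there is no reading), "fx", "fy", "cx", "cy" (pixels), "R" (3x3) and "t" (3): a world point X has camera coordinates R X + t. Camera axes: x right, y down, z forward; pixel columns grow to the right and rows downward; lengths in m; the calibration is good to about 2 mm. A picture is of the moment at which its call begins.
- hand_in(): hands the job in; it is judged then, once.
The state is a dict: "time": time; "qpos": joint angles; "qvel": joint speeds; "joint_efforts": joint torques, N m; "tool_pos": TCP position; "tool_rot": TCP orientation; "contact_force": force on the tool from outside, world axes, zero at the start; "torque": the same for the moment, N m; "opening": finger opening in m; "grip_force": force on a finger pad.
Only numpy, scipy, OpenCV 4.12 (cv2) and the standard library are available. Lean on these libraries where they do the work, as an engineer would, in place of code of your own. Each camera call takes 0.05 s, during which the arm holds its last target. There are 200 camera calls.

## Task

Roll the knurled thumb wheel of the plate clamp under a fingertip until the gap between the jaws has closed to the gauge mark: the needle pointer on the moving jaw must line up with the ridge of the gauge saddle, within 2 mm. Move the jaw by the wheel alone, without touching the jaw itself, grasp nothing, leave the petri dish, the film box and the bottle where they stand, and finish clear of everything.

Things in the scene. Friction and masses are not known exactly. Their poses are not given: they have to be found in the camera images.
- clamp: fixed grey plate clamp 140 x 280 mm, base top at 16 mm. Origin under its middle on the bench; x away from the robot, y (left) along the jaw travel to the fixed jaw, z up. Right end (y = -95 mm): white housing 52 x 74 mm, 61 mm high, with the wheel; left end: fixed jaw, 52 mm high, face at y = +83 mm; the moving jaw between them; gauge rail along the front edge
- wheel_top (a point): top of the knurled thumb wheel, 66 mm above the bench. Wheel 56 mm across, 18 mm wide, axle level, along clamp x; only its top 5 mm stands above the housing. It turns lightly (about 1 N at the rim): set a fingertip on it with a light press of 3 to 15 N and drag along clamp y, and the rim follows by friction with little slip. It does not sink, and stays where it is left
- wheel (a joint): angle of the thumb wheel, rad, 0 to 8.75. It grows when the top of the wheel is rolled along +y of the clamp (towards the fixed jaw), and then the moving jaw goes the same way, closing the gap by 8 mm per rad; rolling it back opens the gap
- jaw: moving steel jaw, 72 x 24 mm, top 53 mm above the bench, with a toothed rack behind it; it slides along the clamp's y as the wheel turns. Origin in the middle of its thickness, at bench height. Not to be touched
- pointer_tip (a point): tip of the 2.4 mm wide white needle pointer that sticks out of the moving jaw towards the front rail, 34 mm above the bench
- gauge_mark (a point): jaw-side end of the 2.4 mm wide white ridge on top of the gauge saddle, a fixed dark block 18 x 14 mm astride the front rail, 34 mm above the bench. The clamp is set when pointer_tip and gauge_mark have the same position along the clamp's y
- dish: loose petri dish, 61 mm across, 16 mm high, behind the wheel; origin under its middle; leave it alone
- film: loose box of film, 56 x 118 x 56 mm, to the right of the clamp; origin under its middle; leave it alone
- bottle: loose glass bottle with screw cap, 55 mm across, 103 mm high, at the right beside the big centrifuge; origin under its middle; leave it alone

How it is judged:
By the outcome, as a careful person would: the job done as asked, in the order asked, and still so for the second after the job is handed in, with the robot touching nothing.
It also fails if it takes over 58 s, if anything falls off the work surface, if the arm or the gripper's body presses on something with over 40 N, if the wrist force passes 120 N, or if a joint passes its speed limit or range.

## Working session

There is one attempt and no reset: what is moved stays moved. The work goes in short steps, Python scripts to look and compute and a tool call to move; the robot and the scene stay as the last step left them, time stands still between calls to the robot, and variables do not carry over. Pictures are saved under pics/ and viewed, at most 10 in all, crops included, and the job is handed in when it is done.

Besides the shell and the picture viewer there is one more tool, called after "Request:" by a JSON object that holds its "method" and its "body", one argument or row to a line. arm_command: Moves the arm, as the interface text tells. Its arguments: {"type":"object","properties":{"fingers":{"type":"array","items":{"type":"number"}},"travel":{"type":"array","items":{"type":"array","items":{"type":"number"}}},"dr":{"type":"array","items":{"type":"array","items":{"type":"number"}}},"squeeze":{"type":"number"}},"required":["fingers","travel","dr"]}

```bash
mkdir -p pics
python3 - <<'E'
from cell import *
import cv2,numpy as np
for n in("top","side"):
    c=read_camera(n);cv2.imwrite(f"pics/{n}0.png",c["color"]);np.savez(f"pics/{n}0.npz",**c)
    print(n,c["fx"],c["cx"],c["cy"],c["R"].round(3).tolist(),c["t"].round(3), (-c["R"].T@c["t"]).round(3))
s=observe();print(s["tool_pos"],s["tool_rot"],s["time"],s["opening"])
E
```

```text
top 572.9978244183674 323.02132582696856 240.4273350330953 [[0.003, -1.0, -0.018], [-0.993, -0.001, -0.117], [0.117, 0.018, -0.993]] [-0.156  0.594  1.148] [ 0.456 -0.177  1.207]
side 517.1306987185995 317.38108522170216 246.16447532139912 [[-1.0, -0.009, -0.012], [0.005, 0.528, -0.849], [0.014, -0.849, -0.528]] [0.589 0.146 0.764] [0.578 0.577 0.534]
[0.23320808 0.46996515 0.22610201] [-3.14024932e+00 -1.92091271e-04  2.68081496e+00] 0.1 0.09140689095116865
```

View pics/top0.png

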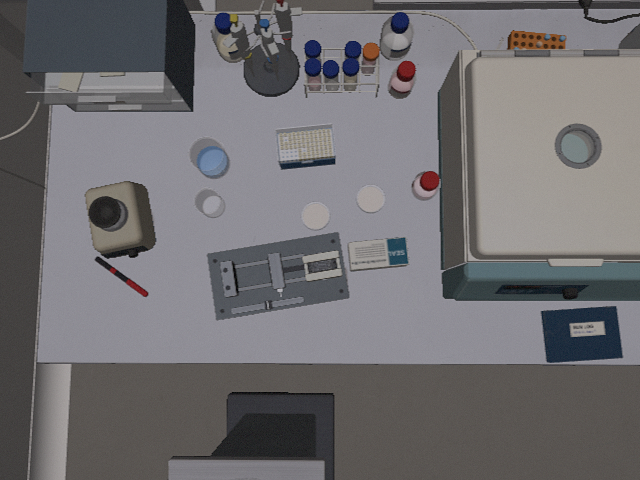

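View pics/side0.png

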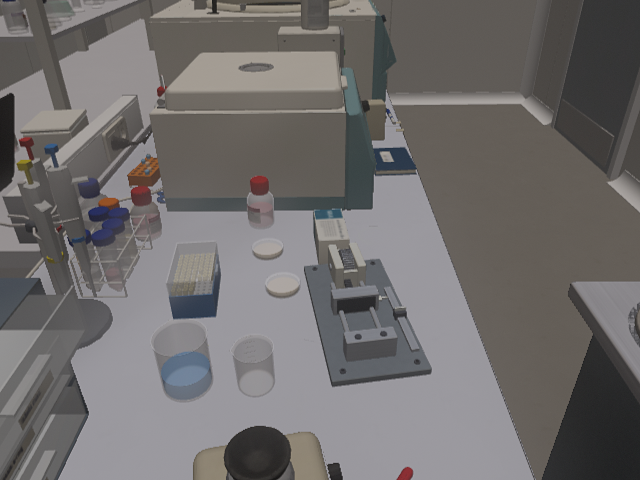

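The clamp's corners in the top view are near (208,250), (338,233), (349,298) and (218,319). The housing and wheel are near (322,265), the moving jaw is at (277,270), and the pointer and saddle are near (280,292) and (268,304). I'll enlarge both views.

Run:
```python
import cv2,numpy as np
a=np.load("pics/top0.npz")["color"];b=np.load("pics/side0.npz")["color"]
A=cv2.resize(a[225:325,200:360],None,fx=5,fy=5,interpolation=cv2.INTER_CUBIC)
B=cv2.resize(b[235:385,295:435],None,fx=4,fy=4,interpolation=cv2.INTER_CUBIC)
cv2.imwrite("pics/A.png",cv2.convertScaleAbs(A,alpha=1.3));cv2.imwrite("pics/B.png",cv2.convertScaleAbs(B,alpha=1.3))
```

```text
(no output)
```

View pics/A.png

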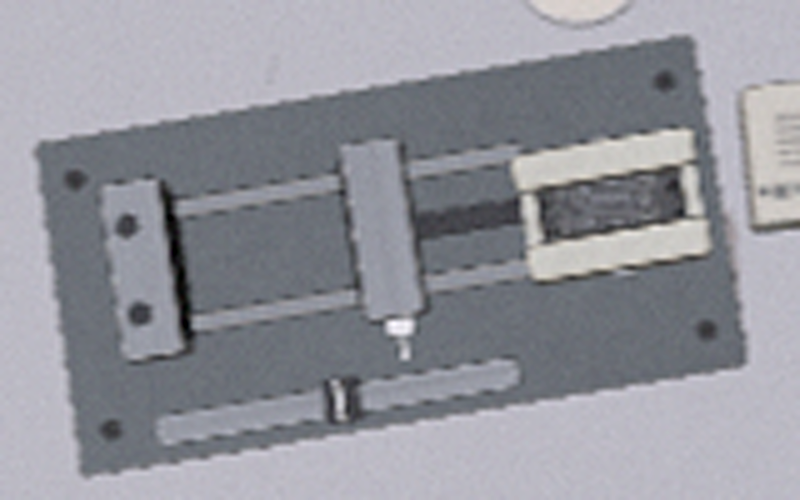

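View pics/B.png

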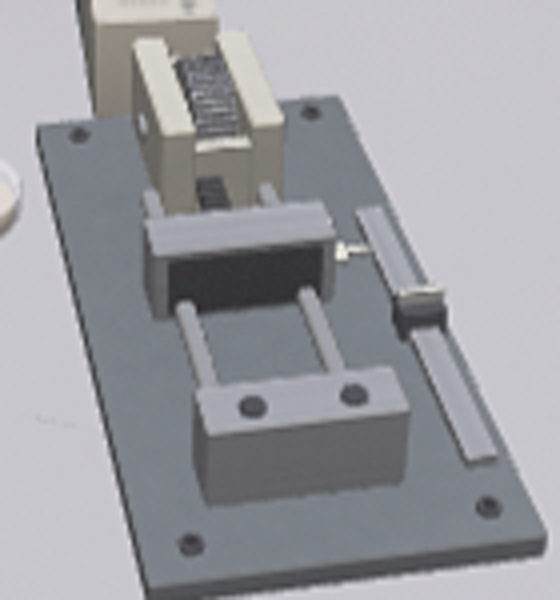

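Top crop: needle tip at (404,356), ridge at (340,400) with its jaw-side end near (337,383), wheel centre at (613,205). Side crop: tip at (368,250), ridge from (398,293) to (442,292).

```bash
cat > h.py <<'E'
import numpy as np,cv2
def ray(c,p,z):
    d=c["R"].T@np.array([(p[0]-c["cx"])/c["fx"],(p[1]-c["cy"])/c["fy"],1]);o=-c["R"].T@c["t"]
    return o+d*(z-o[2])/d[2]
def A(u,v): return ((u+.5)/5-.5+200,(v+.5)/5-.5+225)
def B(u,v): return ((u+.5)/4-.5+295,(v+.5)/4-.5+235)
E
python3 - <<'E'
from h import *
T=np.load("pics/top0.npz");S=np.load("pics/side0.npz")
P=np.array([ray(T,A(*p),.016)[:2] for p in[(38,143),(692,37),(745,368),(82,475)]])
c=P.mean(0);ey=(P[0]+P[3]-P[1]-P[2]);print("size",np.linalg.norm(ey)/2);ey/=np.linalg.norm(ey);ex=np.array([ey[1],-ey[0]])
yaw=np.arctan2(ex[1],ex[0]);print("c",c,"yaw",yaw,np.degrees(yaw))
f=lambda X:((X[:2]-c)@ex*1e3,(X[:2]-c)@ey*1e3)
for n,q in dict(tip=ray(T,A(404,356),.034),mark=ray(T,A(337,384),.034),ridge=ray(T,A(340,400),.034),wheel=ray(T,A(613,205),.066),house=ray(T,A(612.5,204),.061),jaw=ray(T,A(383,228),.053),fj=ray(T,A(145,268),.052),
 tipS=ray(S,B(368,250),.034),markS=ray(S,B(398,293),.034),ridgeS=ray(S,B(440,292),.034)).items(): print(n,q[:2].round(4),np.round(f(q),1))
E
```

```text
size 0.2775572619088514
c [ 0.52303638 -0.06014214] yaw 0.16243887226921416 9.307061809890637
tip [ 0.4807 -0.0685] [-43.2  -1.4]
mark [ 0.4692 -0.0413] [-50.1  27.3]
ridge [ 0.4627 -0.0426] [-56.7  27.1]
wheel [ 0.5402 -0.1543] [  1.7 -95.6]
house [ 0.541 -0.154] [  2.5 -95.5]
jaw [ 0.5317 -0.0612] [ 8.4 -2.4]
fj [0.5154 0.035 ] [ 7.9 95.2]
tipS [ 0.4805 -0.0736] [-44.2  -6.4]
markS [ 0.4718 -0.0466] [-48.3  21.6]
ridgeS [ 0.4557 -0.0471] [-64.3  23.7]
```

Request:
{"method": "arm_command", "body": {
  "fingers": [1,1,1,1,1,1,1,1],
  "travel": [
    [-0.03,-0.02,0],
    [-0.06,-0.045,0],
    [-0.09,-0.07,0],
    [-0.12,-0.093,0],
    [-0.15,-0.116,0],
    [-0.18,-0.14,0],
    [-0.21,-0.163,0],
    [-0.24,-0.186,0]
  ],
  "dr": [
    [0,0,-4.5],
    [0,0,-9],
    [0,0,-13.5],
    [0,0,-18],
    [0,0,-22.5],
    [0,0,-27],
    [0,0,-31.5],
    [0,0,-35.7]
  ],
  "squeeze": 10
}}

```text
time: 0.77
tool_pos: [0.3658, 0.1952, 0.2266]
tool_rot: [3.142, -0.0, -2.975]
contact_force: [0.8, 0.2, -0.2]
opening: 0.0428
grip_force: 0.0
```

Request:
{"method": "arm_command", "body": {
  "fingers": [1,1,1,1,1,1,1,1],
  "travel": [
    [-0.01,-0.036,0],
    [-0.02,-0.072,0],
    [-0.03,-0.108,0],
    [-0.041,-0.144,0],
    [-0.052,-0.18,0],
    [-0.063,-0.216,0],
    [-0.074,-0.25,0],
    [-0.083,-0.28,0]
  ],
  "dr": [
    [0,0,0],
    [0,0,0],
    [0,0,0],
    [0,0,0],
    [0,0,0],
    [0,0,0],
    [0,0,0],
    [0,0,0]
  ]
}}

```text
time: 1.43
tool_pos: [0.4934, -0.0683, 0.2264]
tool_rot: [3.141, -0.0, -2.98]
contact_force: [-0.0, 0.3, -0.3]
opening: 0.0004
grip_force: 0.0
```

Request:
{"method": "arm_command", "body": {
  "fingers": [1,1,1,1,1,1,1,1],
  "travel": [
    [-0.008,-0.028,0],
    [-0.017,-0.056,0],
    [-0.025,-0.084,0.02],
    [-0.033,-0.11,0.05],
    [-0.033,-0.11,0.08],
    [-0.033,-0.11,0.11],
    [-0.033,-0.11,0.125],
    [-0.033,-0.11,0.125]
  ],
  "dr": [
    [0,0,0],
    [0,0,0],
    [0,0,0],
    [0,0,0],
    [0,0,0],
    [0,0,0],
    [0,0,0],
    [0,0,0]
  ]
}}

```text
time: 2.1
tool_pos: [0.5406, -0.1683, 0.0974]
tool_rot: [3.137, -0.007, -2.98]
contact_force: [-0.8, 0.6, -0.5]
opening: 0.0003
grip_force: 0.0
```

Run:
```python
from cell import *
import cv2,numpy as np
s=observe();print(s["tool_pos"],s["tool_rot"],s["contact_force"],s["opening"])
o=[]
c=read_camera("top");np.savez("pics/t1.npz",**c);o.append(cv2.resize(c["color"][215:325,270:370],(400,440)))
c=read_camera("side");np.savez("pics/s1.npz",**c);o.append(cv2.resize(c["color"][200:310,290:390],(400,440)))
cv2.imwrite("pics/c1.png",np.hstack(o))
```

```text
[ 0.54059931 -0.16825859  0.09736605] [ 3.13662943 -0.00707894 -2.9798047 ] [-0.82873242  0.59408984 -0.5252974 ] 0.00030883574049725605
```

View pics/c1.png

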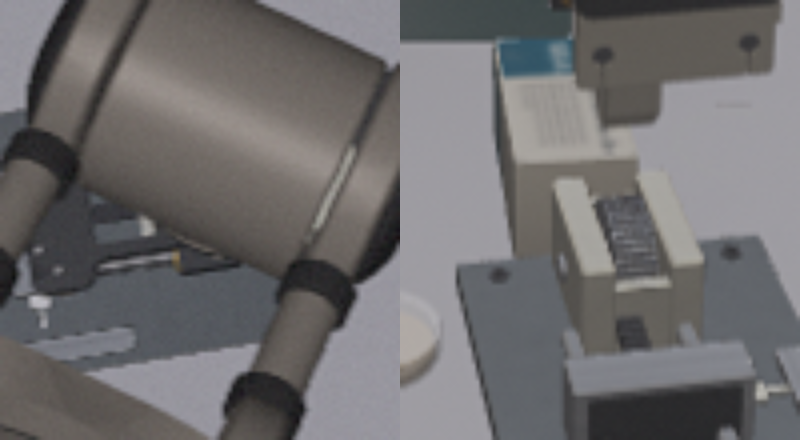

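Side crop: the wheel's top is near (632,238), and the shut fingertip hangs above and behind it, its end near (630,122). The top view is mostly blocked by the arm, but the pointer is still visible at (43,325).

Run:
```python
from h import *
S=np.load("pics/s1.npz")
print(ray(S,(348,259.5),.066),ray(S,(347.5,230.5),.097))
```

```text
[ 0.53948433 -0.13327724  0.066     ] [ 0.53922939 -0.17472545  0.097     ]
```

Request:
{"method": "arm_command", "body": {
  "fingers": [1,1,1,1],
  "travel": [
    [0,0,0.012],
    [0,0,0.024],
    [0,0,0.029],
    [0,0,0.029]
  ],
  "dr": [
    [0,0,0],
    [0,0,0],
    [0,0,0],
    [0,0,0]
  ]
}}

```text
time: 2.53
tool_pos: [0.5434, -0.1691, 0.0731]
tool_rot: [-3.141, 0.0, -2.979]
contact_force: [-1.4, 0.4, -0.4]
opening: 0.0005
grip_force: 0.0
```

Request:
{"method": "arm_command", "body": {
  "fingers": [1,1,1,1],
  "travel": [
    [0,0,0],
    [0,0,0.001],
    [0,0,0.002],
    [0,0,0.003]
  ],
  "dr": [
    [0,0,0],
    [0,0,0],
    [0,0,0],
    [0,0,0]
  ]
}}

```text
time: 2.87
tool_pos: [0.5436, -0.1693, 0.0703]
tool_rot: [-3.141, 0.001, -2.979]
contact_force: [-0.3, -0.6, -0.0]
opening: 0.0003
grip_force: 0.0
```

Request:
{"method": "arm_command", "body": {
  "fingers": [1,1,1,1],
  "travel": [
    [0.001,0,0.001],
    [0.001,0,0.002],
    [0.001,0,0.003],
    [0.001,0,0.003]
  ],
  "dr": [
    [0,0,0],
    [0,0,0],
    [0,0,0],
    [0,0,0]
  ]
}}

```text
time: 3.2
tool_pos: [0.5421, -0.1693, 0.0665]
tool_rot: [3.141, -0.0, -2.979]
contact_force: [-0.2, -0.1, 0.6]
opening: 0.0004
grip_force: 0.0
```

Request:
{"method": "arm_command", "body": {
  "fingers": [1,1,1],
  "travel": [
    [0,0,0.0005],
    [0,0,0.001],
    [0,0,0.001]
  ],
  "dr": [
    [0,0,0],
    [0,0,0],
    [0,0,0]
  ]
}}

```text
time: 3.45
tool_pos: [0.5422, -0.1693, 0.0656]
tool_rot: [3.141, -0.0, -2.979]
contact_force: [0.5, -0.2, 0.6]
opening: 0.0005
grip_force: 0.0
```

Request:
{"method": "arm_command", "body": {
  "fingers": [1,1],
  "travel": [
    [0,0,0.0005],
    [0,0,0.0005]
  ],
  "dr": [
    [0,0,0],
    [0,0,0]
  ]
}}

```text
time: 3.62
tool_pos: [0.5422, -0.1693, 0.0651]
tool_rot: [3.141, -0.0, -2.979]
contact_force: [-0.3, 0.3, 0.6]
opening: 0.0002
grip_force: 0.0
```

Request:
{"method": "arm_command", "body": {
  "fingers": [1,1],
  "travel": [
    [0,0,0.0005],
    [0,0,0.0005]
  ],
  "dr": [
    [0,0,0],
    [0,0,0]
  ]
}}

```text
time: 3.78
tool_pos: [0.5422, -0.1693, 0.0646]
tool_rot: [3.141, -0.0, -2.979]
contact_force: [-0.4, -1.1, -0.2]
opening: 0.0003
grip_force: 0.0
```

Request:
{"method": "arm_command", "body": {
  "fingers": [1,1,1,1,1],
  "travel": [
    [0,0,-0.003],
    [0,0.007,-0.003],
    [0,0.007,-0.001],
    [0,0.007,0],
    [0,0.007,0]
  ],
  "dr": [
    [0,0,0],
    [0,0,0],
    [0,0,0],
    [0,0,0],
    [0,0,0]
  ]
}}

```text
time: 4.2
tool_pos: [0.5414, -0.1626, 0.0656]
tool_rot: [-3.14, 0.001, -2.979]
contact_force: [-0.7, -0.7, 5.9]
opening: 0.0005
grip_force: 3.2
```

Request:
{"method": "arm_command", "body": {
  "fingers": [1,1,1,1,1],
  "travel": [
    [0,0.004,0],
    [0,0.008,0],
    [0,0.012,0],
    [0,0.016,0],
    [0,0.016,0]
  ],
  "dr": [
    [0,0,0],
    [0,0,0],
    [0,0,0],
    [0,0,0],
    [0,0,0]
  ]
}}

```text
time: 4.62
tool_pos: [0.5387, -0.1461, 0.0654]
tool_rot: [-3.141, 0.001, -2.979]
contact_force: [-0.3, 1.7, 6.3]
opening: 0.0005
grip_force: 3.4
```

```bash
cat >> h.py <<'E'
ey=np.array([-.1617,.9868]);c0=np.array([.52304,-.06014])
def jawtop(c):
    """front-left pointer region mask, report pointer tip pixel"""
E
python3 - <<'E'
from cell import *
import cv2,numpy as np
s=observe();print(s["tool_pos"],s["contact_force"])
o=[]
c=read_camera("top");np.savez("pics/t2.npz",**c);o.append(cv2.resize(c["color"][270:320,240:300],(400,333),interpolation=cv2.INTER_CUBIC))
c=read_camera("side");np.savez("pics/s2.npz",**c);o.append(cv2.resize(c["color"][280:330,360:420],(400,333),interpolation=cv2.INTER_CUBIC))
cv2.imwrite("pics/c2.png",np.hstack(o))
E
```

```text
[ 0.53868542 -0.14610952  0.06539399] [-0.34153233  1.69305929  6.26348975]
```

View pics/c2.png

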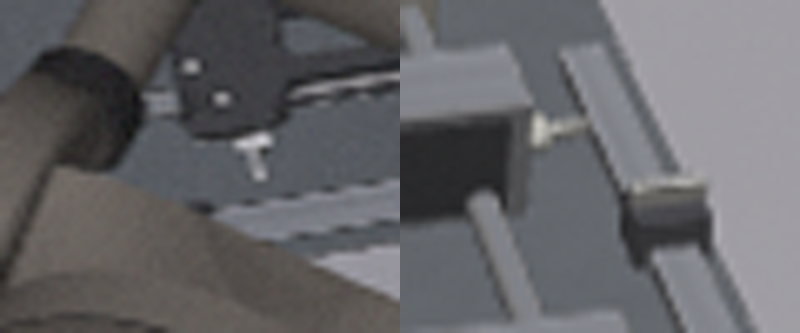

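The side crop shows the needle tip at (588,125) and the ridge end at (632,190). The jaw follows the wheel, having moved about 4 mm. I'll go on with repeated strokes.

Request:
{"method": "arm_command", "body": {
  "fingers": [1,1,1,1,1,1,1,1],
  "travel": [
    [0,0,-0.005],
    [0,-0.018,-0.005],
    [0,-0.018,-0.005],
    [0,-0.018,0],
    [0,-0.018,0],
    [0,-0.012,0],
    [0,-0.006,0],
    [0,0,0]
  ],
  "dr": [
    [0,0,0],
    [0,0,0],
    [0,0,0],
    [0,0,0],
    [0,0,0],
    [0,0,0],
    [0,0,0],
    [0,0,0]
  ]
}}

```text
time: 5.38
tool_pos: [0.5389, -0.1467, 0.0657]
tool_rot: [-3.14, 0.002, -2.98]
contact_force: [-0.5, -0.7, 3.5]
opening: 0.0001
grip_force: 1.4
```

Request:
{"method": "arm_command", "body": {
  "fingers": [1,1,1,1],
  "travel": [
    [0,0.001,0],
    [0,0.002,0],
    [0,0.002,0],
    [0,0.002,0]
  ],
  "dr": [
    [0,0,0],
    [0,0,0],
    [0,0,0],
    [0,0,0]
  ]
}}

```text
time: 5.72
tool_pos: [0.5384, -0.1441, 0.0648]
tool_rot: [3.141, 0.001, -2.979]
contact_force: [0.9, 3.7, 7.3]
opening: 0.0001
grip_force: 3.5
```

Request:
{"method": "arm_command", "body": {
  "fingers": [1,1,1,1,1,1,1,1],
  "travel": [
    [0,0,-0.005],
    [0,-0.02,-0.005],
    [0,-0.02,-0.005],
    [0,-0.02,0],
    [0,-0.02,0],
    [0,-0.014,0],
    [0,-0.007,0],
    [0,0,0]
  ],
  "dr": [
    [0,0,0],
    [0,0,0],
    [0,0,0],
    [0,0,0],
    [0,0,0],
    [0,0,0],
    [0,0,0],
    [0,0,0]
  ]
}}

```text
time: 6.38
tool_pos: [0.5383, -0.1447, 0.0654]
tool_rot: [-3.141, 0.001, -2.98]
contact_force: [0.6, 0.1, 1.1]
opening: 0.0006
grip_force: 0.2
```

Request:
{"method": "arm_command", "body": {
  "fingers": [1,1],
  "travel": [
    [0,0,0],
    [0,0,0]
  ],
  "dr": [
    [0,0,0],
    [0,0,0]
  ]
}}

```text
time: 6.55
tool_pos: [0.5378, -0.1436, 0.0646]
tool_rot: [3.14, -0.001, -2.979]
contact_force: [-1.8, 2.4, 7.8]
opening: 0.0007
grip_force: 3.9
```

Run:
```python
from cell import *
import cv2,numpy as np
c=read_camera("side");np.savez("pics/s3.npz",**c)
a=np.load("pics/s2.npz")["color"][280:330,360:420]
cv2.imwrite("pics/c3.png",cv2.resize(c["color"][285:325,365:420],(770,560),interpolation=cv2.INTER_CUBIC))
```

```text
(no output)
```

View pics/c3.png

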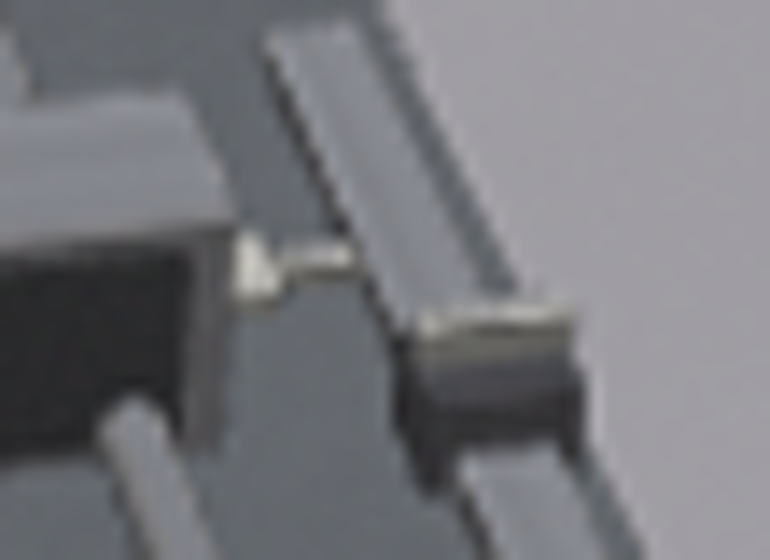

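Side crop at 14x: the needle tip is at (350,257), and the ridge runs from (420,325) to (572,314).

Run:
```python
from h import *
def g(n,u,v,ox,oy,k):
    X=ray(np.load(n),((u+.5)/k-.5+ox,(v+.5)/k-.5+oy),.034)[:2];return ((X-c0)@ey*1e3).round(1)
print([g("pics/s0.npz" if 0 else "pics/s3.npz",*p,365,285,14) for p in[(285,262),(350,257),(420,325),(572,314)]])
print([g("pics/s2.npz",*p,360,280,6.667) for p in[(188,125),(232,190),(306,188)]])
# ridge/jaw shift via depth-independent phase: pointer patch template match between frames
S={n:np.load(f"pics/{n}.npz") for n in("side0","s2","s3")}
for n,c in S.items():
    b=c["color"].astype(int); m=((b.min(2)>120)&(b[...,2]-b[...,0]>5)).astype(np.uint8)
    m[:285]=0;m[320:]=0;m[:,:375]=0;m[:,412:]=0
    print(n,[tuple(x) for x in cv2.connectedComponentsWithStats(m)[2][1:].tolist()],cv2.connectedComponentsWithStats(m)[3][1:].round(2).tolist())
```

```text
[np.float64(8.2), np.float64(8.6), np.float64(21.4), np.float64(22.4)]
[np.float64(-3.1), np.float64(22.2), np.float64(24.3)]
side0 [(379, 296, 3, 4, 10), (385, 297, 2, 1, 2), (395, 308, 2, 1, 2)] [[380.0, 297.5], [385.5, 297.0], [395.5, 308.0]]
s2 [(380, 298, 6, 4, 13), (395, 308, 2, 1, 2)] [[381.54, 299.38], [395.5, 308.0]]
s3 [(382, 303, 3, 3, 6), (404, 307, 1, 1, 1), (395, 308, 2, 1, 2)] [[382.83, 304.17], [404.0, 307.0], [395.5, 308.0]]
```

Request:
{"method": "arm_command", "body": {
  "fingers": [1,1,1,1,1,1,1,1],
  "travel": [
    [0,0,-0.005],
    [0,-0.02,-0.005],
    [0,-0.02,-0.005],
    [0,-0.02,0],
    [0,-0.02,0],
    [0,-0.014,0],
    [0,-0.007,0],
    [0,0,0]
  ],
  "dr": [
    [0,0,0],
    [0,0,0],
    [0,0,0],
    [0,0,0],
    [0,0,0],
    [0,0,0],
    [0,0,0],
    [0,0,0]
  ]
}}

```text
time: 7.27
tool_pos: [0.5384, -0.1448, 0.0654]
tool_rot: [-3.14, 0.001, -2.98]
contact_force: [0.6, 0.4, 0.3]
opening: 0.0003
grip_force: 0.2
```

Request:
{"method": "arm_command", "body": {
  "fingers": [1,1],
  "travel": [
    [0,0,0],
    [0,0,0]
  ],
  "dr": [
    [0,0,0],
    [0,0,0]
  ]
}}

```text
time: 7.43
tool_pos: [0.5379, -0.1436, 0.0646]
tool_rot: [3.14, -0.0, -2.979]
contact_force: [-1.8, 3.4, 6.2]
opening: 0.0004
grip_force: 3.8
```

Request:
{"method": "arm_command", "body": {
  "fingers": [1,1,1,1,1,1,1,1],
  "travel": [
    [0,0,-0.005],
    [0,-0.02,-0.005],
    [0,-0.02,-0.005],
    [0,-0.02,0],
    [0,-0.02,0],
    [0,-0.014,0],
    [0,-0.008,0],
    [0,-0.003,0]
  ],
  "dr": [
    [0,0,0],
    [0,0,0],
    [0,0,0],
    [0,0,0],
    [0,0,0],
    [0,0,0],
    [0,0,0],
    [0,0,0]
  ]
}}

```text
time: 8.1
tool_pos: [0.539, -0.1477, 0.0657]
tool_rot: [-3.14, 0.002, -2.98]
contact_force: [-1.2, -0.5, 6.2]
opening: 0.0004
grip_force: 2.9
```

Request:
{"method": "arm_command", "body": {
  "fingers": [1,1],
  "travel": [
    [0,0,0],
    [0,0,0]
  ],
  "dr": [
    [0,0,0],
    [0,0,0]
  ]
}}

```text
time: 8.27
tool_pos: [0.5388, -0.1466, 0.0654]
tool_rot: [3.141, 0.001, -2.979]
contact_force: [-1.1, 2.4, 10.0]
opening: 0.0005
grip_force: 5.2
```

Run:
```python
from cell import *
import cv2,numpy as np
c=read_camera("side");np.savez("pics/s4.npz",**c)
cv2.imwrite("pics/c4.png",cv2.resize(c["color"][285:325,365:420],(770,560),interpolation=cv2.INTER_CUBIC))
```

```text
(no output)
```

View pics/c4.png

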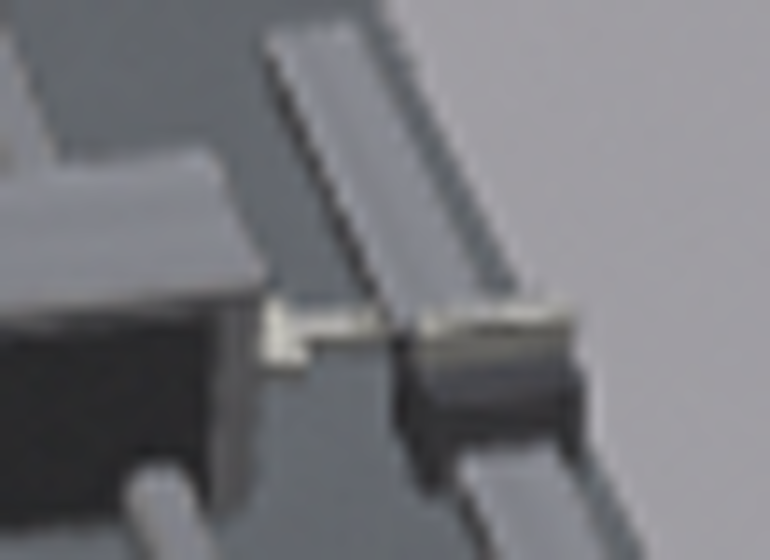

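The needle tip at (385,323) now nearly lines up with the ridge, whose end is at (420,325). I'll lift clear so the top view can check it independently.

Request:
{"method": "arm_command", "body": {
  "fingers": [1,1,1,1,1,1,1,1],
  "travel": [
    [0,0,-0.015],
    [0,0,-0.05],
    [0,0,-0.09],
    [0,0,-0.13],
    [0,0,-0.16],
    [0.01,0.03,-0.16],
    [0.02,0.06,-0.16],
    [0.035,0.095,-0.16]
  ],
  "dr": [
    [0,0,0],
    [0,0,0],
    [0,0,0],
    [0,0,0],
    [0,0,0],
    [0,0,0],
    [0,0,0],
    [0,0,0]
  ]
}}

```text
time: 8.98
tool_pos: [0.4883, -0.0588, 0.2242]
tool_rot: [3.141, 0.0, -2.981]
contact_force: [-0.3, -0.3, 0.2]
opening: 0.0007
grip_force: 0.0
```

Request:
{"method": "arm_command", "body": {
  "fingers": [1,1,1,1,1,1,1,1],
  "travel": [
    [0.012,0.036,0],
    [0.025,0.072,0],
    [0.037,0.108,0],
    [0.05,0.144,0],
    [0.062,0.18,0],
    [0.075,0.216,0],
    [0.087,0.25,0],
    [0.1,0.285,0]
  ],
  "dr": [
    [0,0,0],
    [0,0,0],
    [0,0,0],
    [0,0,0],
    [0,0,0],
    [0,0,0],
    [0,0,0],
    [0,0,0]
  ]
}}

```text
time: 9.65
tool_pos: [0.3422, 0.2069, 0.2241]
tool_rot: [-3.142, -0.001, -2.979]
contact_force: [-0.2, 0.1, -0.3]
opening: 0.0007
grip_force: 0.0
```

Request:
{"method": "arm_command", "body": {
  "fingers": [1,1,1,1,1,1,1,1],
  "travel": [
    [0.0,0.036,0],
    [0.0,0.072,0],
    [0.0,0.108,0],
    [0.0,0.144,0],
    [0.0,0.18,0],
    [0.0,0.21,0],
    [0.0,0.21,0],
    [0.0,0.21,0]
  ],
  "dr": [
    [0,0,0],
    [0,0,0],
    [0,0,0],
    [0,0,0],
    [0,0,0],
    [0,0,0],
    [0,0,0],
    [0,0,0]
  ]
}}

```text
time: 10.32
tool_pos: [0.3087, 0.4136, 0.2234]
tool_rot: [-3.14, -0.002, -2.976]
contact_force: [-0.4, -0.8, -0.2]
opening: 0.0007
grip_force: 0.0
```

Run:
```python
from cell import *
import cv2,numpy as np
s=observe();print(s["tool_pos"],s["time"])
# average frames for noise; rectify to the clamp frame on plane z=.034 (x down-to-up along clamp x, 0.2 mm/px)
c0=np.array([.52304,-.06014]);yaw=.1624;ex=np.array([np.cos(yaw),np.sin(yaw)]);ey=np.array([-ex[1],ex[0]])
out=[]
for n in("top","side"):
    C=[read_camera(n) for _ in range(8)];c=C[0];im=np.mean([k["color"] for k in C],0).astype(np.uint8)
    np.savez(f"pics/{n}5.npz",**{**c,"color":im})
    W,H=300,200; u,v=np.meshgrid(np.arange(W),np.arange(H))
    Y=(40-u*.13)/1e3; X=(-36-v*.13*1.2)/1e3   # left = +y, down = -x
    P=np.stack([c0[0]+X*ex[0]+Y*ey[0],c0[1]+X*ex[1]+Y*ey[1],np.full_like(X,.034)],-1)@c["R"].T+c["t"]
    mx=(P[...,0]/P[...,2]*c["fx"]+c["cx"]).astype(np.float32);my=(P[...,1]/P[...,2]*c["fy"]+c["cy"]).astype(np.float32)
    w=cv2.remap(im,mx,my,cv2.INTER_CUBIC);g=w.max(2).astype(int)
    for x in range(-38,-66,-2):
        r=int((-36-x)/.156); p=w[r].min(1).astype(float)  # brightness peak along y
        q=np.clip(p-np.percentile(p,80)-10,0,None); print(n,x,"peak y %.1f centroid %.1f amp %d"%(40-p.argmax()*.13,40-.13*(q@np.arange(W))/max(q.sum(),1e-6),p.max()))
    out.append(cv2.resize(w,None,fx=1.33,fy=2))
cv2.imwrite("pics/c5.png",np.hstack(out))
```

```text
[0.30870515 0.41362575 0.223377  ] 10.3167
top -38 peak y 26.6 centroid 26.6 amp 145
top -40 peak y 26.7 centroid 26.7 amp 127
top -42 peak y 26.4 centroid 26.1 amp 128
top -44 peak y 26.0 centroid 25.7 amp 112
top -46 peak y 31.7 centroid 40.0 amp 87
top -48 peak y 28.6 centroid 28.6 amp 98
top -50 peak y 28.2 centroid 28.0 amp 128
top -52 peak y 12.3 centroid 12.1 amp 127
top -54 peak y 27.1 centroid 27.1 amp 147
top -56 peak y 27.1 centroid 27.1 amp 160
top -58 peak y 27.4 centroid 27.4 amp 157
top -60 peak y 27.5 centroid 27.6 amp 151
top -62 peak y 28.2 centroid 40.0 amp 127
top -64 peak y 27.4 centroid 27.5 amp 127
side -38 peak y 19.7 centroid 19.3 amp 164
side -40 peak y 20.1 centroid 19.6 amp 167
side -42 peak y 20.0 centroid 19.5 amp 145
side -44 peak y 19.6 centroid 19.4 amp 132
side -46 peak y 16.6 centroid 16.6 amp 106
side -48 peak y 2.4 centroid 40.0 amp 137
side -50 peak y 21.5 centroid 21.0 amp 152
side -52 peak y 20.8 centroid 40.0 amp 135
side -54 peak y 19.8 centroid 19.5 amp 149
side -56 peak y 20.2 centroid 20.0 amp 154
side -58 peak y 20.6 centroid 20.3 amp 149
side -60 peak y 21.0 centroid 20.6 amp 167
side -62 peak y 21.3 centroid 21.1 amp 166
side -64 peak y 39.0 centroid 38.7 amp 167
```

View pics/c5.png

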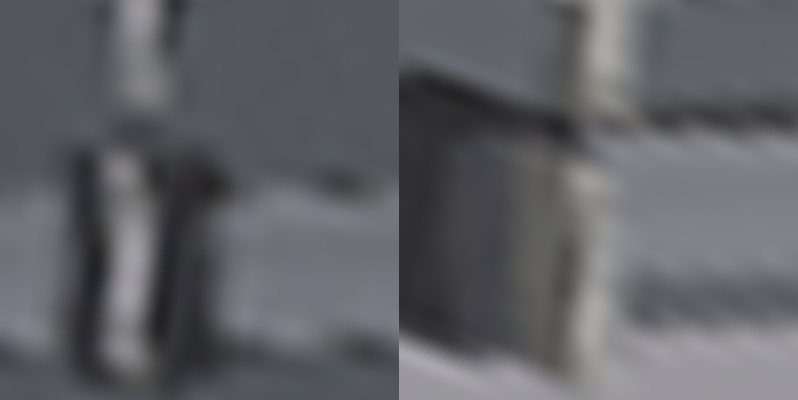

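Rectified crops, top on the left: the needle (about y 26.3) is just right of the ridge (27.5). On the side view it is about 19.7 against 20.4. The jaw is about 0.9 mm short, so I'll go back for one roll of 3 mm.

Request:
{"method": "arm_command", "body": {
  "fingers": [1,1,1,1,1,1,1,1],
  "travel": [
    [0.0,-0.036,0],
    [0.0,-0.072,0],
    [0.0,-0.108,0],
    [0.0,-0.144,0],
    [0.0,-0.18,0],
    [0,-0.21,0],
    [-0.012,-0.245,0],
    [-0.024,-0.28,0]
  ],
  "dr": [
    [0,0,0],
    [0,0,0],
    [0,0,0],
    [0,0,0],
    [0,0,0],
    [0,0,0],
    [0,0,0],
    [0,0,0]
  ]
}}

```text
time: 11.78
tool_pos: [0.379, 0.139, 0.2251]
tool_rot: [3.141, 0.001, -2.978]
contact_force: [1.6, 0.4, 0.4]
opening: 0.0006
grip_force: 0.0
```

Request:
{"method": "arm_command", "body": {
  "fingers": [1,1,1,1,1,1,1,1],
  "travel": [
    [-0.013,-0.036,0],
    [-0.026,-0.072,0],
    [-0.039,-0.108,0],
    [-0.052,-0.144,0],
    [-0.065,-0.18,0],
    [-0.078,-0.216,0],
    [-0.09,-0.25,0],
    [-0.1,-0.28,0]
  ],
  "dr": [
    [0,0,0],
    [0,0,0],
    [0,0,0],
    [0,0,0],
    [0,0,0],
    [0,0,0],
    [0,0,0],
    [0,0,0]
  ]
}}

```text
time: 12.45
tool_pos: [0.5238, -0.1221, 0.2246]
tool_rot: [-3.141, 0.0, -2.98]
contact_force: [0.1, -0.2, -0.5]
opening: 0.0002
grip_force: 0.0
```

Request:
{"method": "arm_command", "body": {
  "fingers": [1,1,1,1,1,1,1,1],
  "travel": [
    [-0.011,-0.035,0],
    [-0.011,-0.035,0.03],
    [-0.011,-0.035,0.065],
    [-0.011,-0.035,0.1],
    [-0.011,-0.035,0.13],
    [-0.011,-0.035,0.15],
    [-0.011,-0.035,0.15],
    [-0.011,-0.035,0.15]
  ],
  "dr": [
    [0,0,0],
    [0,0,0],
    [0,0,0],
    [0,0,0],
    [0,0,0],
    [0,0,0],
    [0,0,0],
    [0,0,0]
  ]
}}

```text
time: 13.12
tool_pos: [0.5391, -0.1524, 0.0742]
tool_rot: [3.14, -0.002, -2.979]
contact_force: [0.5, -0.0, -0.1]
opening: 0.0003
grip_force: 0.0
```

Request:
{"method": "arm_command", "body": {
  "fingers": [1,1,1,1,1],
  "travel": [
    [0,0,0.005],
    [0,0,0.008],
    [0,0,0.0095],
    [0,0,0.0095],
    [0,0,0.0095]
  ],
  "dr": [
    [0,0,0],
    [0,0,0],
    [0,0,0],
    [0,0,0],
    [0,0,0]
  ]
}}

```text
time: 13.53
tool_pos: [0.5401, -0.1528, 0.0662]
tool_rot: [-3.141, 0.002, -2.979]
contact_force: [-0.2, -0.3, 2.9]
opening: 0.0005
grip_force: 1.8
```

Request:
{"method": "arm_command", "body": {
  "fingers": [1,1,1,1,1,1],
  "travel": [
    [0,0,0.0005],
    [0,0.001,0.0005],
    [0,0.002,0.0005],
    [0,0.0035,0.0005],
    [0,0.0035,0.0005],
    [0,0.0035,0.0005]
  ],
  "dr": [
    [0,0,0],
    [0,0,0],
    [0,0,0],
    [0,0,0],
    [0,0,0],
    [0,0,0]
  ]
}}

```text
time: 14.03
tool_pos: [0.5396, -0.1494, 0.066]
tool_rot: [-3.14, 0.002, -2.979]
contact_force: [-0.5, 0.5, 7.2]
opening: 0.0003
grip_force: 3.4
```

Request:
{"method": "arm_command", "body": {
  "fingers": [1,1,1,1,1,1,1,1],
  "travel": [
    [0,0,-0.015],
    [0,0,-0.05],
    [0,0,-0.09],
    [0,0,-0.13],
    [0,0,-0.16],
    [0.01,0.03,-0.16],
    [0.02,0.06,-0.16],
    [0.035,0.095,-0.16]
  ],
  "dr": [
    [0,0,0],
    [0,0,0],
    [0,0,0],
    [0,0,0],
    [0,0,0],
    [0,0,0],
    [0,0,0],
    [0,0,0]
  ]
}}

```text
time: 14.7
tool_pos: [0.489, -0.0609, 0.2252]
tool_rot: [-3.141, 0.002, -2.981]
contact_force: [0.1, 1.4, 0.0]
opening: 0.0005
grip_force: 0.0
```

Request:
{"method": "arm_command", "body": {
  "fingers": [1,1,1,1,1,1,1,1],
  "travel": [
    [0.012,0.036,0],
    [0.025,0.072,0],
    [0.037,0.108,0],
    [0.05,0.144,0],
    [0.062,0.18,0],
    [0.075,0.216,0],
    [0.087,0.25,0],
    [0.1,0.285,0]
  ],
  "dr": [
    [0,0,0],
    [0,0,0],
    [0,0,0],
    [0,0,0],
    [0,0,0],
    [0,0,0],
    [0,0,0],
    [0,0,0]
  ]
}}

```text
time: 15.37
tool_pos: [0.3431, 0.2053, 0.225]
tool_rot: [3.141, 0.001, -2.98]
contact_force: [1.6, 1.1, -0.1]
opening: 0.0004
grip_force: 0.0
```

Request:
{"method": "arm_command", "body": {
  "fingers": [1,1,1,1,1,1,1,1],
  "travel": [
    [0.0,0.036,0],
    [0.0,0.072,0],
    [0.0,0.108,0],
    [0.0,0.144,0],
    [0.0,0.18,0],
    [0.0,0.21,0],
    [0.0,0.21,0],
    [0.0,0.21,0]
  ],
  "dr": [
    [0,0,0],
    [0,0,0],
    [0,0,0],
    [0,0,0],
    [0,0,0],
    [0,0,0],
    [0,0,0],
    [0,0,0]
  ]
}}

```text
time: 16.03
tool_pos: [0.3096, 0.4122, 0.2243]
tool_rot: [-3.141, -0.001, -2.977]
contact_force: [-0.0, 0.4, 0.3]
opening: 0.0006
grip_force: 0.0
```

Run:
```python
from cell import *
import cv2,numpy as np
s=observe();print(s["tool_pos"],s["time"],abs(s["qvel"]).max())
c0=np.array([.52304,-.06014]);yaw=.1624;ex=np.array([np.cos(yaw),np.sin(yaw)]);ey=np.array([-ex[1],ex[0]])
out=[]
for n in("top","side"):
    C=[read_camera(n) for _ in range(8)];c=C[0];im=np.mean([k["color"] for k in C],0).astype(np.uint8)
    d=cv2.absdiff(im,np.load(f"pics/{n}0.npz")["color"]).max(2); 
    W,H=300,200; u,v=np.meshgrid(np.arange(W),np.arange(H))
    Y=(40-u*.13)/1e3; X=(-36-v*.156)/1e3
    P=np.stack([c0[0]+X*ex[0]+Y*ey[0],c0[1]+X*ex[1]+Y*ey[1],np.full_like(X,.034)],-1)@c["R"].T+c["t"]
    w=cv2.remap(im,(P[...,0]/P[...,2]*c["fx"]+c["cx"]).astype(np.float32),(P[...,1]/P[...,2]*c["fy"]+c["cy"]).astype(np.float32),cv2.INTER_CUBIC)
    for a in((-38,-44),(-54,-62)):
        print(n,a,[round(40-.13*int(w[int((-36-x)/.156)].min(1)[60:200].argmax()+60),1) for x in np.arange(a[0],a[1]-1,-1)])
    if n=="top": print("changed near dish/film/bottle",[(int((d[y0:y1,x0:x1]>40).sum())) for x0,x1,y0,y1 in((300,390,182,232),(350,412,232,275),(410,441,165,202))])
    out.append(cv2.resize(w,None,fx=1.33,fy=2))
cv2.imwrite("pics/c6.png",np.hstack(out))
```

```text
[0.30957077 0.41222587 0.22431319] 16.0333 0.039189497709301455
top (-38, -44) [26.7, 26.6, 26.6, 26.9, 27.3, 27.4, 27.1]
top (-54, -62) [27.1, 27.0, 27.1, 27.3, 27.5, 27.6, 27.6, 27.9, 28.2]
changed near dish/film/bottle [0, 0, 7]
side (-38, -44) [20.1, 20.1, 20.1, 20.4, 20.5, 20.5, 21.0]
side (-54, -62) [20.0, 20.1, 20.2, 20.4, 20.6, 20.9, 21.0, 21.1, 21.4]
```

View pics/c6.png

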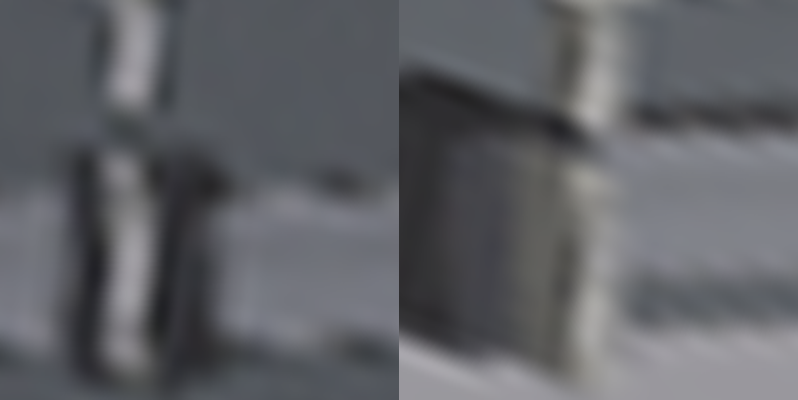

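In both views the needle now lies in line with the ridge (columns ~130 and ~597), the arm is clear and the loose things have not moved.

```bash
python3 -c "
from cell import *
print(hand_in())"
```

```text
the job is handed in; nothing more can be done
None
```

The jaw was rolled to the gauge mark by the wheel alone: the needle lines up with the ridge to within about 0.5 mm in both camera views, the arm finished clear, the dish, film box and bottle show no movement, and the job was handed in at about 17 s.

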